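Stand the fallen oil bottle in its caddy and shut the gate

ROBOT

A 7-joint arm with a two-finger parallel gripper is mounted at the origin on the work surface. World frame = base frame: x ahead of the robot, y to its left, z up, the work surface at z = 0. Lengths are in m, angles in rad, forces in N, time in s.
With the tool pointing down it reaches from about 0.4 to 0.85 m from the base axis. Payload 10.4 kg.
Tool frame: the origin (TCP) lies at the very end of the fingers, on their centre line; the grasp point (between the pads) lies 19 mm behind it; z points along the fingers, y is the line along which they close (so a half turn about z gives the same grasp; the last joint's range is limited). The gripper opens to 87 mm and grips with 3 to 60 N. Pads are 19 mm wide; open, the fingers measure 117 mm over their backs; the gripper's body (75 mm by 190 mm) begins 51 mm behind the grasp point.
Start: joints at [-1.213, 0.332, -0.065, 1.46, 0.022, 1.35, -0.088], TCP at [0.232, 0.58, 0.223] pointing down, gripper open.
Joint ranges: [-2.6, 2.6], [-0.5, 2.12], [-1.47, 1.34], [0.16, 2.42], [-1.27, 4.41], [0.06, 2.06], [-2.6, 2.6]. Speed limits (rad/s): [2.22, 2.22, 2.79, 2.79, 3.14, 3.14, 3.14].

INTERFACE

Orientations are given as a unit quaternion [x, y, z, w].
In Python, from bench import * gives the robot as it stands.
- The arm moves only by the tool carry_out, never from a script. Its argument "deltas" is a list of rows, each an object with "hand": the finger opening in mm, from 0 to 87; "dp": the shift along the tool's x, y, z each as a share of 250 mm, from -1 to 1, a list of three; "spin": the turn about the tool's z as a share of pi rad, from -1 to 1. In form: [{"hand": hand, "dp": [dx, dy, dz], "spin": spin}, ...]. A call has 1 to 20 rows; each row is the pose to reach, as a shift and turn from the pose commanded when the call began, along the tool's axes at that moment, turning the shorter way round; what a row does not reach only later rows make up. A row lasts 1/10 s, in which the tool goes at most 50 mm and 8.59 degrees, less where a joint would pass 70% of its speed; a pose out of reach is approached as far as the arm can. A call with a number of a shift or a turn outside -1 to 1 is refused whole. A call with a gripper value outside its range is refused whole. The fingers move at their own pace and stop on an object; "force" is the grip in N (left out, the last holds). Time passes only in rows, so rows that repeat a pose let the fingers close. It gives the time, the measured TCP pose, the force, the opening and the grip force at its end, in the units of the state.
- read_state(): the state, without advancing time (a new reading comes with each control period).
- camera(name): name is "scene" or "top"; returns the picture (384x512x3 uint8, red, green, blue); there is no depth.
- get_calibration(name): a dict with "fx", "fy", "cx", "cy" (pixels), "R" (3x3) and "t" (3): a world point X has camera coordinates R X + t. Camera axes: x right, y down, z forward; pixel columns grow to the right and rows downward; lengths in m; the calibration is good to about 2 mm. A picture is of the moment at which its call begins. get_calibration takes no time and is no camera call.
- close_job(): hands the job in; it is judged then, once.
The state is a dict: "time": time; "joint_positions": joint angles; "joint_vel": joint speeds; "joint_torque": joint torques, N m; "ee_pos": TCP position; "eef_rot": TCP orientation; "ft_force": force on the tool from outside, world axes, zero at the start; "torque": the same for the moment, N m; "width": finger opening in m; "grip_force": force on a finger pad.
Only numpy, scipy, OpenCV 4.12 (cv2) and the standard library are available. Lean on these libraries where they do the work, as an engineer would, in place of code of your own. Each camera call takes 0.05 s, during which the arm holds its last target. There are 200 camera calls.

TASK

The black pump-oil bottle with the red cap has fallen over on the bench. Stand it upright, cap up, on the floor of the blue caddy - set it down, do not drop it in - and let go of it while the caddy's yellow gate is still open; then swing the gate fully shut in front of the bottle so that it cannot fall out again. Leave the other things on the bench where they are.

Things in the scene. Friction and masses are not known exactly. Their poses are not given: they have to be found in the camera images.
- bottle: Black square oil bottle, 50 x 50 mm, paper labels, red cap, about 0.33 kg; starts lying on a flat side, cap roughly to the left (+y). Origin: centre of its base; +x runs from base to cap (up when it stands), y and z square to the flat sides. Straight body 0 to 125 mm along x, shoulder to a 25 mm neck, cap of 28 mm diameter from 145 to 165 mm. May stand turned by any quarter turn.
- bottle_mid (a point): Point on the bottle's axis 70 mm from its base, near its centre of mass.
- caddy: Blue steel caddy fixed to the bench, open front roughly towards the robot. Origin: bay centre, on the bench top; +x points from the open front to the back wall, z up. Base plate 6 mm thick, x -56 to +48, y -50 to +50 mm. Bay walls 5 mm thick, top 51 mm above the bench; inner faces at y = +35, y = -35 and x = +35 mm; the front is closed only by the gate.
- hinge (a point): Axis of the gate's steel hinge post (10 mm diameter, 70 mm tall, vertical), on the bench top: at x = -45, y = +40 mm in the caddy's frame.
- bay (a point): Centre of the caddy's bay, on its floor, 6 mm above the bench: where the centre of the bottle's base goes.
- gate (a joint): Yellow gate leaf, rad: 0 is shut against its stop, 1.2 to 1.6 at the start (sticking out towards the robot). At q it runs from the post in the direction (-sin q, -cos q) of the caddy's x, y; its outer face looks to (-cos q, +sin q). It reaches 82 mm from the axis, is 6 mm thick, spans 14 to 60 mm above the bench, black free end. It stays where left (friction about 0.4 N at the end).
- gate_edge (a point): Free end of the gate leaf, on its outer face at mid-height, 37 mm above the bench and 82 mm from the hinge axis.
- bin: Bystander: blue plastic parts bin with brass and steel fittings, 150 x 110 x 50 mm, loose; origin under its centre.
- spare_bottle: Bystander: another bottle of the same shape, grey with a green cap, standing at the back, 165 mm tall; origin at the centre of its base.
- filter: Bystander: white filter cartridge with black ends, diameter 72, height 97 mm; origin under its centre.
- pump_head: Bystander: aluminium pump head with brass plugs, 90 x 120 x 72 mm; origin under its centre.
- wrench: Bystander: steel wrench 180 mm long lying at the right; origin under its middle.
- reel: Bystander: red and black reel, diameter 90, height 42 mm; origin under its centre.
Things that resemble listed ones, but are neither listed nor needed, are in the scene too. What is shaped like the bottle but purple or turquoise is not meant. Leave any green look-alike of the caddy alone.

How it is judged:
On the way:
1. the bottle stands upright on the floor of the bay, let go, with the gate still open (angle between bottle's own x axis and vertical below 0.1 rad and horizontal distance between bottle and bay below 0.022 m and z of bottle in the frame of bay below 0.006 m and contact force between bottle and the fingers below 0.1 N and value of joint gate above 0.4 rad), for 0.2 s.
At the end, for the whole second after the job is handed in: The bottle stands released and at rest in the caddy: within 0.10 rad of upright, cap up, its base within 22 mm of the bay's centre and less than 6 mm above the bay's floor; the gate is within 0.08 rad of fully shut (angle between bottle's own x axis and vertical below 0.1 rad and horizontal distance between bottle and bay below 0.022 m and z of bottle in the frame of bay below 0.006 m and contact force between bottle and the fingers below 0.1 N and value of joint gate below 0.08 rad and linear speed of bottle below 0.02 m/s); the robot touches nothing.
It fails at once if the bottle is let go upright more than 25 mm above the bay's floor (dropped) (angle between bottle's own x axis and vertical below 0.5 rad and height (world z) of bottle above 0.031 m and contact force between bottle and anything else below 0.01 N).
It fails at once if a bystander (bin, spare bottle, filter, pump head, wrench or reel) is moved by more than 40 mm (distance of any of bin, spare_bottle, filter, pump_head, wrench, reel from where it was at the start of the episode above 0.04 m).
It also fails if it takes over 58 s, if anything falls off the work surface, if the arm or the gripper's body presses on something with over 40 N, if the wrist force passes 120 N, or if a joint passes its speed limit or range.

## Working session

There is one attempt and no reset: what is moved stays moved. The work goes in short steps, Python scripts to look and compute and a tool call to move; the robot and the scene stay as the last step left them, time stands still between calls to the robot, and variables do not carry over. Pictures are saved under pics/ and viewed, at most 10 in all, crops included, and the job is handed in when it is done.

Besides the shell and the picture viewer there is one more tool, called after "Call:" as a command line: name --argument value ..., lists and objects as JSON in quotes. carry_out: Moves the arm, as the interface text tells. Its arguments: {"type":"object","properties":{"deltas":{"type":"array","items":{"type":"object","properties":{"hand":{"type":"number"},"dp":{"type":"array","items":{"type":"number","minimum":-1,"maximum":1}},"spin":{"type":"number","minimum":-1,"maximum":1}}}},"force":{"type":"number"}},"required":["deltas"]}

```bash
mkdir -p pics; ls
python3 - <<'E'
from bench import *
import cv2,json
for n in("scene","top"):
    cv2.imwrite(f"pics/{n}0.png",camera(n)[:,:,::-1])
    c=get_calibration(n);print(n,{k:(v.tolist() if hasattr(v,'tolist') else v) for k,v in c.items()})
s=read_state();print(s)
E
```

```text
pics
scene {'fx': 376.9866586830475, 'fy': 376.9866586830475, 'cx': 260.613902375823, 'cy': 192.0584423423216, 'R': [[0.5712791265304823, 0.8205985169985467, 0.01606964499778428], [0.5472295945955481, -0.36622869991058754, -0.752606344751752], [-0.6117024851914216, 0.4387420805685118, -0.6582746055781372]], 't': [-0.27012713089267515, -0.29335809741222596, 1.5786146310130158]}
top {'fx': 382.3719148611127, 'fy': 382.3719148611127, 'cx': 260.23117068075084, 'cy': 190.05609562699289, 'R': [[-0.012310259656263112, -0.9999236940639237, 0.001031288879060783], [-0.9838920681119733, 0.011928931165294334, -0.17836507199448348], [0.17833915950665177, -0.0032103972979001263, -0.9839638395467847]], 't': [-0.04455587040601128, 0.5768200210317184, 1.278278198772634]}
{'time': 0.1, 'joint_positions': array([-1.21261461,  0.33284958, -0.06472253,  1.46082652,  0.02161974,
        1.34988812, -0.08849424]), 'joint_vel': array([ 0.00021098, -0.00163822,  0.00113559, -0.00402435,  0.00054394,
        0.00024797, -0.00233759]), 'joint_torque': array([ 2.15450666e-03, -6.24542141e+01,  2.51949270e-02, -3.90717459e+01,
       -6.13432657e-02,  3.66753596e-02,  9.49100058e-05]), 'ee_pos': array([0.23215198, 0.57992866, 0.22182273]), 'eef_rot': array([ 1.89218138e-01,  9.81934870e-01, -6.31559951e-04, -8.76160227e-05]), 'ft_force': array([0.23484294, 0.16783515, 0.06897479]), 'torque': array([ 0.00300703,  0.01868956, -0.03669517]), 'grip_force': 0.0, 'width': 0.08691756225029476}
```

View pics/scene0.png

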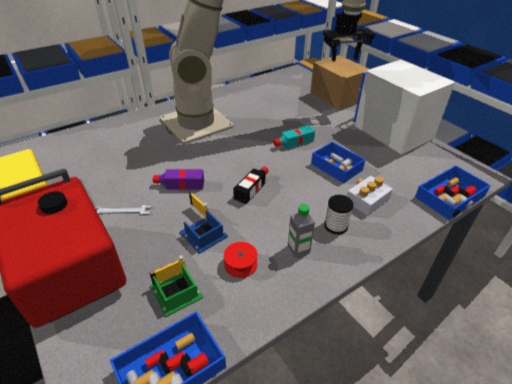

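View pics/top0.png

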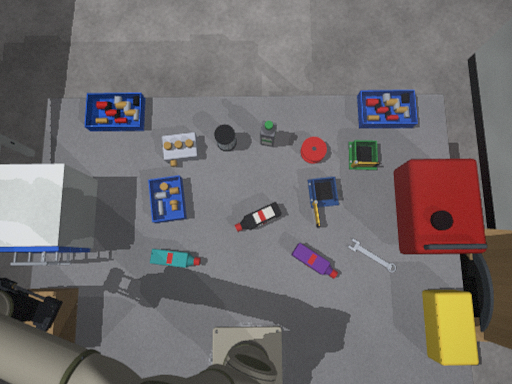

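The scene view shows the black bottle at about (251,184) with its cap at (265,170), and the blue caddy at (204,232) with its gate at (199,205). In the top view the bottle runs from its cap (239,227) to its base (281,207). The caddy is at (323,192), with the gate open towards (318,225). I'll zoom in on these to get exact points.

Run:
```python
import cv2,numpy as np
t=cv2.imread("pics/top0.png");s=cv2.imread("pics/scene0.png")
def crop(i,x,y,w,h,k):
    o=cv2.resize(i[y:y+h,x:x+w],None,fx=k,fy=k,interpolation=cv2.INTER_CUBIC)
    for a in range(0,w,10):
        cv2.line(o,(a*k,0),(a*k,6),(0,255,255),1);cv2.putText(o,str(x+a),(a*k,16),0,.35,(0,255,255),1)
    for b in range(0,h,10):
        cv2.line(o,(0,b*k),(6,b*k),(0,255,255),1);cv2.putText(o,str(y+b),(8,b*k+4),0,.35,(0,255,255),1)
    return o
a=crop(t,230,170,114,64,7)
b=crop(s,175,160,100,90,6)
cv2.imwrite("pics/ct.png",a);cv2.imwrite("pics/cs.png",b);
# red cap centroids
for n,i,(x,y,w,h) in(("top",t,(232,220,12,14)),("scene",s,(258,163,14,14))):
    r=i[y:y+h,x:x+w].astype(int);m=(r[...,2]>90)&(r[...,1]<60)&(r[...,0]<60)
    v,u=np.nonzero(m);print(n,u.mean()+x,v.mean()+y,len(u))
```

```text
top 238.44827586206895 226.75862068965517 29
scene 264.6923076923077 169.57692307692307 26
```

View pics/ct.png

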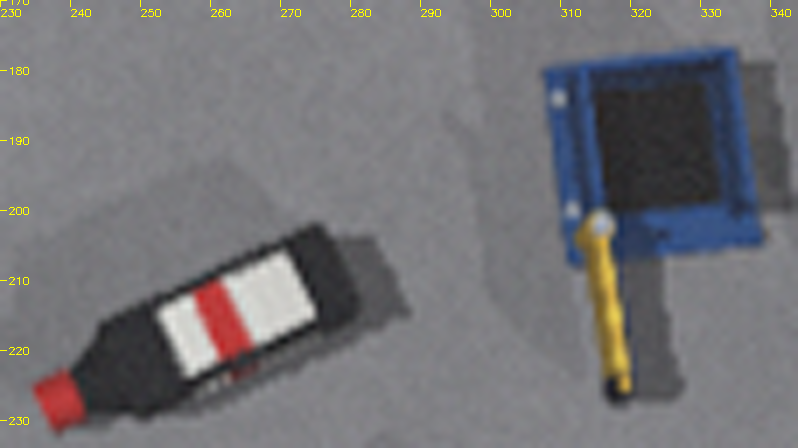

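View pics/cs.png

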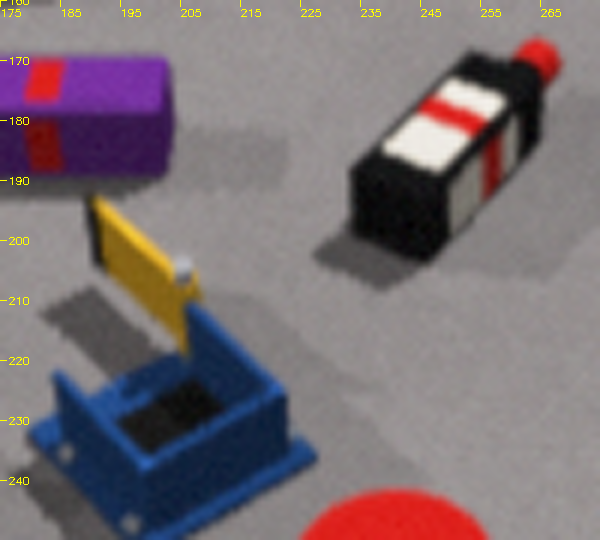

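The zoomed top view gives these points:
- Bottle: cap at (238.4,226.8), base corners at about (275.5,202) and (281,213).
- Caddy: plate corners at (311,208), (339,205) and (308,180), hinge post top at (316,202), gate end at (318,225).

The scene crop shows the wall's back corners at (222,225) and (199,238). I'll fit the poses to these points.

```bash
cat > h.py <<'E'
from bench import *
import numpy as np
from scipy.optimize import least_squares
C={n:get_calibration(n) for n in("top","scene")}
def proj(n,X):
    c=C[n];q=np.asarray(c["R"])@X+np.asarray(c["t"]);return np.array([c["fx"]*q[0]/q[2]+c["cx"],c["fy"]*q[1]/q[2]+c["cy"]])
def fit(obs,x0,f):
    # obs: cam,(local xyz mm),(u,v as read in crop ticks)
    def r(p):return np.concatenate([proj(n,f(p,np.array(l)/1e3))-np.array(o)+(.43) for n,l,o in obs])
    s=least_squares(r,x0,loss="soft_l1");return s.x,r(s.x).reshape(-1,2)
def planar(p,l):
    c,s=np.cos(p[2]),np.sin(p[2]);return np.array([p[0]+c*l[0]-s*l[1],p[1]+s*l[0]+c*l[1],l[2]])
E
python3 - <<'E'
from h import *
np.set_printoptions(precision=3,suppress=True)
caddy=[("top",(-56,50,6),(311.3,208)),("top",(-56,-50,6),(339.3,205.2)),("top",(48,50,6),(307.7,179.7)),("top",(-45,40,70),(316,201.7)),
("scene",(40,40,51),(222.8,224.5)),("scene",(40,-40,51),(199,238)),("scene",(48,50,6),(227.6,236)),("scene",(-45,40,70),(205.3,204))]
c,r=fit(caddy,[.6,-.15,0],planar);print("caddy",c);print(r)
bot=[("top",(155,0,28),(238.9,227.2)),("scene",(155,0,28),(265.1,170)),("top",(0,-25,50),(281.3,213)),("top",(0,25,50),(275.5,202)),
("scene",(0,25,50),(250,190.5)),("scene",(0,-25,50),(233.8,188.5)),("scene",(0,25,0),(246.5,203.5)),("scene",(0,-25,0),(233.8,199))]
best=min((fit(bot if k>0 else [(n,(l[0],-l[1],l[2]),o) for n,l,o in bot],[.5,0,a],planar) for a in(1.9,2.2) for k in(1,-1)),key=lambda z:abs(z[1]).sum())
b,r=best;print("bottle",b);print(r)
print("cap",planar(b,np.array([.155,0,.025])))
def g(p,l): # gate end
    q=p[0];return planar(c,np.array([-.045-.079*np.sin(q),.040-.079*np.cos(q),l[2]]))
print("gate",fit([("top",(0,0,60),(318,225)),("scene",(0,0,60),(190.3,193))],[1.4],g))
from scipy.spatial.transform import Rotation as R
print(R.from_quat(read_state()["eef_rot"]).as_matrix())
E
```

```text
caddy [ 0.58  -0.277  0.09 ]
[[-0.009 -0.232]
 [-0.27  -0.265]
 [-0.022 -0.282]
 [ 0.255  0.08 ]
 [-0.175  0.104]
 [-0.348 -0.   ]
 [ 0.231 -0.639]
 [-0.014 -0.227]]
bottle [ 0.517 -0.111  2.008]
[[-1.044  0.115]
 [-0.523 -0.251]
 [-0.     0.776]
 [-0.587 -1.15 ]
 [-3.005  2.326]
 [-0.286 -1.079]
 [ 0.627  1.094]
 [ 0.208  0.157]]
cap [0.451 0.029 0.025]
gate (array([1.563]), array([[ 0.992,  0.051],
       [ 0.65 , -0.406]]))
[[-0.928  0.372 -0.   ]
 [ 0.372  0.928 -0.001]
 [-0.    -0.001 -1.   ]]
```

Call:
carry_out --deltas '[{"hand": 87, "dp": [-0.8, -0.85, 0], "spin": 0.24}, {"hand": 87, "dp": [-0.8, -0.85, 0], "spin": 0.24}, {"hand": 87, "dp": [-0.8, -0.85, 0], "spin": 0.24}, {"hand": 87, "dp": [-0.8, -0.85, 0], "spin": 0.24}, {"hand": 87, "dp": [-0.8, -0.85, 0], "spin": 0.24}, {"hand": 87, "dp": [-0.8, -0.85, 0], "spin": 0.24}, {"hand": 87, "dp": [-0.8, -0.85, 0], "spin": 0.24}]'

```text
time: 0.8
ee_pos: [0.3415, 0.3034, 0.2227]
eef_rot: [0.541, 0.841, -0.0, 0.0]
ft_force: [0.3, -0.1, 0.8]
width: 0.0874
grip_force: 0.0
```

```bash
cat >> h.py <<'E'
from scipy.spatial.transform import Rotation as Rt
def togo(xyz,yawy):
    """shares to put the TCP at xyz with tool y at world angle yawy (deg, mod 180)"""
    s=read_state();M=Rt.from_quat(s["eef_rot"]).as_matrix();y=np.degrees(np.arctan2(M[1,1],M[0,1]))
    d=-(yawy-y);d=(d+90)%180-90
    print("t",round(s["time"],2),"tcp",s["ee_pos"].round(4),"yaw",round(y,1),"w",round(s["width"]*1e3,1),"grip",s["grip_force"],"F",s["ft_force"].round(1),"q",s["joint_positions"].round(2))
    print("dp",(M.T@(np.array(xyz)-s["ee_pos"])/.25).round(3),"spin",round(d/180,4))
E
python3 -c "
from h import *
togo([.451,.029,.10],25.05)"
```

```text
t 0.8 tcp [0.3415 0.3034 0.2227] yaw 24.5 w 87.4 grip 0.0 F [ 0.3 -0.1  0.8] q [-0.99 -0.05  0.16  1.89  0.01  1.3  -0.41]
dp [-1.18  -0.057  0.491] spin -0.0029
```

Call:
carry_out --deltas '[{"hand": 87, "dp": [-1, -0.05, 0.2], "spin": 0}, {"hand": 87, "dp": [-1, -0.05, 0.2], "spin": 0}, {"hand": 87, "dp": [-1, -0.05, 0.2], "spin": 0}, {"hand": 87, "dp": [-1, -0.05, 0.2], "spin": 0}, {"hand": 87, "dp": [-1, -0.05, 0.2], "spin": 0}, {"hand": 87, "dp": [-1, -0.05, 0.2], "spin": 0}, {"hand": 87, "dp": [-1, -0.05, 0.2], "spin": 0}]'

```text
time: 1.5
ee_pos: [0.4333, 0.076, 0.1722]
eef_rot: [0.538, 0.843, -0.0, -0.0]
ft_force: [0.3, 0.6, -0.4]
width: 0.087
grip_force: 0.0
```

```bash
python3 -c "
from h import *
import cv2
togo([.451,.029,.008],25.05)
i=camera('top')[:,:,::-1];j=camera('scene')[:,:,::-1]
cv2.imwrite('pics/p1.png',cv2.hconcat([cv2.resize(i[150:260,190:290],None,fx=4,fy=4),cv2.resize(j[110:220,210:300],None,fx=4,fy=4)]))
"
```

```text
t 1.5 tcp [0.4333 0.076  0.1722] yaw 24.8 w 87.0 grip 0.0 F [ 0.3  0.6 -0.4] q [-0.74 -0.07  0.45  2.01  0.03  1.19  0.13]
dp [-0.2   -0.014  0.657] spin -0.0012
```

View pics/p1.png

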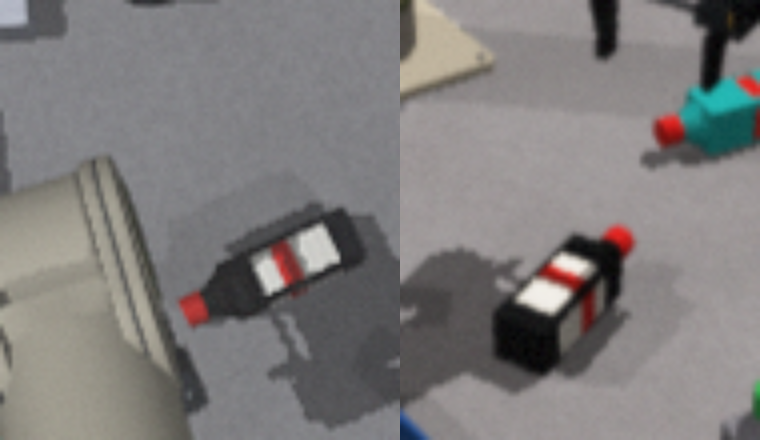

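The arm is beside the bottle, whose cap is still at the measured spot and unobstructed. I'll move above the cap, go down and close gently.

Call:
carry_out --deltas '[{"hand": 87, "dp": [-0.2, -0.014, 0.1], "spin": -0.001}, {"hand": 87, "dp": [-0.2, -0.014, 0.2], "spin": -0.001}, {"hand": 87, "dp": [-0.2, -0.014, 0.36], "spin": -0.001}, {"hand": 87, "dp": [-0.2, -0.014, 0.5], "spin": -0.001}, {"hand": 87, "dp": [-0.2, -0.014, 0.6], "spin": -0.001}, {"hand": 87, "dp": [-0.2, -0.014, 0.65], "spin": -0.001}, {"hand": 87, "dp": [-0.2, -0.014, 0.65], "spin": -0.001}]' --force 10

```text
time: 2.3
ee_pos: [0.4502, 0.031, 0.009]
eef_rot: [0.535, 0.845, -0.001, -0.001]
ft_force: [0.4, 0.6, 1.0]
width: 0.0871
grip_force: 0.0
```

Call:
carry_out --deltas '[{"hand": 15, "dp": [0, 0, 0], "spin": 0}, {"hand": 15, "dp": [0, 0, 0], "spin": 0}, {"hand": 15, "dp": [0, 0, 0], "spin": 0}, {"hand": 15, "dp": [0, 0, 0], "spin": 0}, {"hand": 15, "dp": [0, 0, 0], "spin": 0}, {"hand": 15, "dp": [0, 0, 0], "spin": 0}, {"hand": 15, "dp": [0, 0, 0], "spin": 0}, {"hand": 15, "dp": [0, 0, 0], "spin": 0}]' --force 10

```text
time: 3.1
ee_pos: [0.4512, 0.03, 0.01]
eef_rot: [0.536, 0.844, 0.0, -0.0]
ft_force: [-0.5, 0.7, -0.7]
width: 0.0311
grip_force: 0.3
```

```bash
python3 -c "
from h import *
togo([.451,.029,.008],25.05)
"
```

```text
t 3.1 tcp [0.4512 0.03   0.01  ] yaw 25.2 w 31.1 grip 0.31266655772924423 F [-0.5  0.7 -0.7] q [-0.65  0.22  0.52  2.14 -0.15  0.81  0.41]
dp [-0.003 -0.002  0.008] spin 0.0006
```

Call:
carry_out --deltas '[{"hand": 15, "dp": [0, 0, 0], "spin": 0}, {"hand": 15, "dp": [0, 0, 0], "spin": 0}, {"hand": 15, "dp": [0, 0, 0], "spin": 0}, {"hand": 15, "dp": [0, 0, 0], "spin": 0}]' --force 10

```text
time: 3.5
ee_pos: [0.451, 0.03, 0.01]
eef_rot: [0.536, 0.844, -0.0, -0.0]
ft_force: [-0.9, 1.1, 1.5]
width: 0.0277
grip_force: 10.0
```

Call:
carry_out --deltas '[{"hand": 15, "dp": [-0.011, 0, -0.054], "spin": 0}, {"hand": 15, "dp": [-0.027, 0, -0.106], "spin": 0}, {"hand": 15, "dp": [-0.048, 0, -0.156], "spin": 0}, {"hand": 15, "dp": [-0.072, 0, -0.206], "spin": 0}, {"hand": 15, "dp": [-0.101, 0, -0.252], "spin": 0}, {"hand": 15, "dp": [-0.133, 0, -0.297], "spin": 0}, {"hand": 15, "dp": [-0.17, 0, -0.337], "spin": 0}, {"hand": 15, "dp": [-0.209, 0, -0.375], "spin": 0}, {"hand": 15, "dp": [-0.252, 0, -0.408], "spin": 0}, {"hand": 15, "dp": [-0.298, 0, -0.439], "spin": 0}]' --force 10

```text
time: 4.5
ee_pos: [0.4833, -0.0383, 0.1205]
eef_rot: [0.536, 0.844, 0.0, -0.0]
ft_force: [-0.5, 0.4, -1.0]
width: 0.0276
grip_force: 10.2
```

```bash
python3 -c "
from h import *
import cv2
togo([.451,.029,.008],25.05)
i=camera('top')[:,:,::-1];j=camera('scene')[:,:,::-1]
cv2.imwrite('pics/p2.png',cv2.hconcat([cv2.resize(i[140:250,210:310],None,fx=4,fy=4),cv2.resize(j[110:220,210:300],None,fx=4,fy=4)]))
"
```

```text
t 4.5 tcp [ 0.4833 -0.0383  0.1205] yaw 25.2 w 27.6 grip 10.17599186858206 F [-0.5  0.4 -1. ] q [-0.59  0.11  0.61  1.98 -0.07  1.07  0.49]
dp [ 0.298 -0.002  0.45 ] spin 0.0007
```

View pics/p2.png

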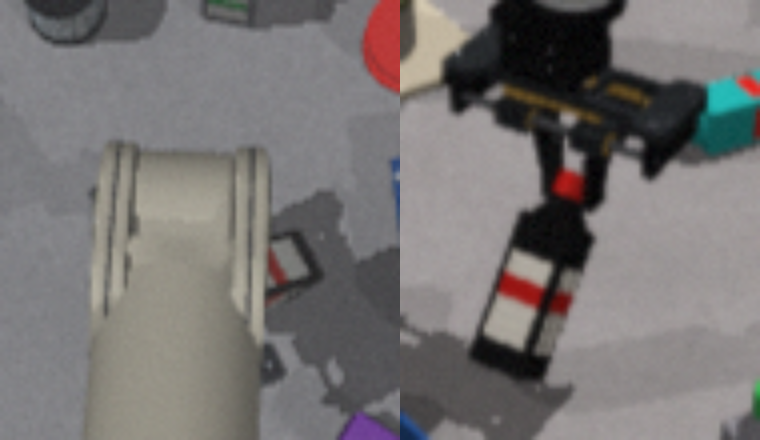

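The cap is held between the fingers and the bottle turns as planned, now about 50° up. I'll continue the arc and finish slightly above the bench.

Call:
carry_out --deltas '[{"hand": 15, "dp": [-0.048, 0, -0.026], "spin": 0}, {"hand": 15, "dp": [-0.1, 0, -0.05], "spin": 0}, {"hand": 15, "dp": [-0.15, 0, -0.065], "spin": 0}, {"hand": 15, "dp": [-0.204, 0, -0.08], "spin": 0}, {"hand": 15, "dp": [-0.26, 0, -0.086], "spin": 0}, {"hand": 15, "dp": [-0.313, 0, -0.09], "spin": 0}, {"hand": 15, "dp": [-0.367, 0, -0.088], "spin": 0}, {"hand": 15, "dp": [-0.42, 0, -0.083], "spin": 0}, {"hand": 15, "dp": [-0.42, 0, -0.083], "spin": 0}, {"hand": 15, "dp": [-0.42, 0, -0.083], "spin": 0}]' --force 10

```text
time: 5.6
ee_pos: [0.5278, -0.1332, 0.1407]
eef_rot: [0.536, 0.844, -0.0, 0.0]
ft_force: [0.8, -1.5, 3.3]
width: 0.0275
grip_force: 10.1
```

```bash
python3 -c "
from h import *
import cv2
togo([.58,-.277,.22],5.2)
j=camera('scene')[:,:,::-1]
cv2.imwrite('pics/p3.png',cv2.resize(j[110:240,170:290],None,fx=4,fy=4))
"
```

```text
t 5.6 tcp [ 0.5278 -0.1332  0.1407] yaw 25.1 w 27.5 grip 10.09560619460899 F [ 0.8 -1.5  3.3] q [-0.42  0.25  0.68  1.81 -0.17  1.14  0.75]
dp [-0.61  -0.055 -0.316] spin 0.1107
```

View pics/p3.png

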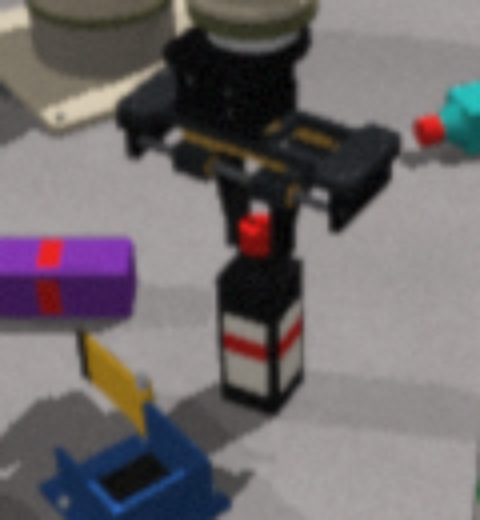

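The bottle stands upright on the bench with its cap between the fingers. Next I'll grip tighter, lift it and carry it over the bay.

Call:
carry_out --deltas '[{"hand": 15, "dp": [0, 0, 0], "spin": 0}, {"hand": 15, "dp": [0, 0, 0], "spin": 0}, {"hand": 15, "dp": [0, 0, -0.08], "spin": 0}, {"hand": 15, "dp": [0, 0, -0.16], "spin": 0}, {"hand": 15, "dp": [0, 0, -0.24], "spin": 0}, {"hand": 15, "dp": [0, 0, -0.32], "spin": 0}, {"hand": 15, "dp": [-0.05, -0.005, -0.32], "spin": 0.01}, {"hand": 15, "dp": [-0.12, -0.01, -0.32], "spin": 0.03}, {"hand": 15, "dp": [-0.2, -0.02, -0.32], "spin": 0.05}, {"hand": 15, "dp": [-0.28, -0.025, -0.32], "spin": 0.07}, {"hand": 15, "dp": [-0.36, -0.03, -0.32], "spin": 0.09}, {"hand": 15, "dp": [-0.44, -0.04, -0.32], "spin": 0.11}, {"hand": 15, "dp": [-0.51, -0.045, -0.32], "spin": 0.11}, {"hand": 15, "dp": [-0.56, -0.05, -0.32], "spin": 0.11}, {"hand": 15, "dp": [-0.595, -0.054, -0.32], "spin": 0.11}, {"hand": 15, "dp": [-0.61, -0.055, -0.32], "spin": 0.11}, {"hand": 15, "dp": [-0.61, -0.055, -0.32], "spin": 0.11}, {"hand": 15, "dp": [-0.61, -0.055, -0.32], "spin": 0.11}]' --force 25

```text
time: 7.45
ee_pos: [0.5799, -0.2757, 0.2204]
eef_rot: [0.673, 0.74, 0.0, -0.0]
ft_force: [-0.2, 0.1, -4.4]
width: 0.027
grip_force: 25.1
```

```bash
python3 -c "
from h import *
import cv2
togo([.58,-.277,.147],5.2)
j=camera('scene')[:,:,::-1]
cv2.imwrite('pics/p4.png',cv2.resize(j[130:260,150:260],None,fx=4,fy=4))
"
```

```text
t 7.45 tcp [ 0.5799 -0.2757  0.2204] yaw 5.4 w 27.0 grip 25.100087816026644 F [-0.2  0.1 -4.4] q [-0.19  0.45  0.77  1.45 -0.31  1.37  0.69]
dp [-0.005 -0.     0.294] spin 0.0011
```

View pics/p4.png

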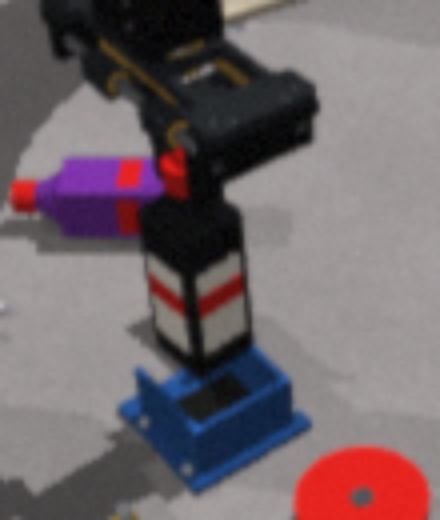

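The bottle hangs centred over the bay with the gate clear, perhaps leaning slightly. I'll compare its outline with that of an upright bottle before lowering.

```bash
python3 -c "
from h import *
b=[.5799,-.2757,.094]
for n,l in(('LB',(-.025,-.025,.0797)),('RB',(.025,.025,.0797)),('FB',(.025,-.025,.0797)),('LT',(-.025,-.025,.2047)),('RT',(.025,.025,.2047)),('FT',(.025,-.025,.2047))):
    print(n,((proj('scene',planar(b,np.array(l)))-[150,130])*4).round(1))
"
```

```text
LB [157.2 337.9]
RB [257.6 345.1]
FB [196.9 378. ]
LT [136.2 199.3]
RT [245.  206.5]
FT [178.7 238.7]
```

Call:
carry_out --deltas '[{"hand": 15, "dp": [-0.003, 0, 0.04], "spin": 0}, {"hand": 15, "dp": [-0.005, 0, 0.08], "spin": 0}, {"hand": 15, "dp": [-0.005, 0, 0.12], "spin": 0}, {"hand": 15, "dp": [-0.005, 0, 0.16], "spin": 0}, {"hand": 15, "dp": [-0.005, 0, 0.2], "spin": 0}, {"hand": 15, "dp": [-0.005, 0, 0.23], "spin": 0}, {"hand": 15, "dp": [-0.005, 0, 0.26], "spin": 0}, {"hand": 15, "dp": [-0.005, 0, 0.275], "spin": 0}, {"hand": 15, "dp": [-0.005, 0, 0.28], "spin": 0}, {"hand": 15, "dp": [-0.005, 0, 0.28], "spin": 0}]'

```text
time: 8.5
ee_pos: [0.5801, -0.2777, 0.1506]
eef_rot: [0.673, 0.739, 0.0, 0.0]
ft_force: [0.8, 0.7, -3.4]
width: 0.0272
grip_force: 25.1
```

Call:
carry_out --deltas '[{"hand": 15, "dp": [0, 0, 0.008], "spin": 0}, {"hand": 15, "dp": [0, 0, 0.012], "spin": 0}, {"hand": 15, "dp": [0, 0, 0.016], "spin": 0}, {"hand": 15, "dp": [0, 0, 0.016], "spin": 0}]' --force 8

```text
time: 8.9
ee_pos: [0.5801, -0.2777, 0.1467]
eef_rot: [0.673, 0.739, 0.0, 0.0]
ft_force: [0.6, 0.9, -1.7]
width: 0.0279
grip_force: 8.1
```

```bash
python3 -c "
from h import *
import cv2
togo([.58,-.277,.147],5.2)
j=camera('scene')[:,:,::-1]
cv2.imwrite('pics/p5.png',cv2.resize(j[130:260,150:260],None,fx=4,fy=4))
"
```

```text
t 8.9 tcp [ 0.5801 -0.2777  0.1467] yaw 5.4 w 27.9 grip 8.074723641620949 F [ 0.6  0.9 -1.7] q [-0.17  0.5   0.74  1.54 -0.35  1.24  0.72]
dp [ 0.003 -0.    -0.001] spin 0.0009
```

View pics/p5.png

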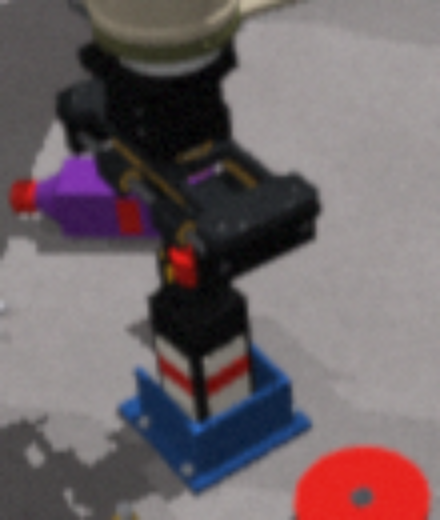

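The bottle is inside the bay with partial contact on the floor. I'll press lightly to seat it.

Call:
carry_out --deltas '[{"hand": 15, "dp": [0, 0, 0.006], "spin": 0}, {"hand": 15, "dp": [0, 0, 0.01], "spin": 0}, {"hand": 15, "dp": [0, 0, 0.01], "spin": 0}]' --force 6

```text
time: 9.25
ee_pos: [0.5808, -0.2782, 0.1459]
eef_rot: [0.673, 0.739, 0.001, 0.001]
ft_force: [-1.5, 1.3, 9.2]
width: 0.0277
grip_force: 7.3
```

Call:
carry_out --deltas '[{"hand": 15, "dp": [0, 0, -0.006], "spin": 0}, {"hand": 34, "dp": [0, 0, -0.008], "spin": 0}, {"hand": 60, "dp": [0, 0, -0.008], "spin": 0}, {"hand": 80, "dp": [0, 0, -0.008], "spin": 0}, {"hand": 80, "dp": [0, 0, -0.008], "spin": 0}, {"hand": 80, "dp": [0, 0, -0.008], "spin": 0}, {"hand": 80, "dp": [0, 0, -0.15], "spin": 0}, {"hand": 80, "dp": [0, 0, -0.3], "spin": 0}, {"hand": 80, "dp": [0, 0, -0.45], "spin": 0}, {"hand": 80, "dp": [0, 0, -0.55], "spin": 0}, {"hand": 80, "dp": [0, 0, -0.55], "spin": 0}]'

```text
time: 10.35
ee_pos: [0.581, -0.2787, 0.2855]
eef_rot: [0.673, 0.739, 0.001, 0.003]
ft_force: [-1.1, -0.2, 0.3]
width: 0.0796
grip_force: 0.0
```

Run:
```python
from h import *
import cv2
togo([.58,-.277,.147],5.2)
i=camera('top')[:,:,::-1];j=camera('scene')[:,:,::-1]
o=cv2.hconcat([cv2.resize(i[140:240,260:360],None,fx=4,fy=4),cv2.resize(j[150:250,160:260],None,fx=4,fy=4)])
cv2.imwrite('pics/p6.png',o)
c=np.array([.58,-.277,.09])
for q in(1.5627,0.):
  for n,l in(("hinge",(0,0)),("edge",(-.082*np.sin(q),-.082*np.cos(q)))):
    print(q,n,planar(c,np.array([-.045+l[0],.04+l[1],.037])).round(4))
```

```text
t 10.35 tcp [ 0.581  -0.2787  0.2855] yaw 5.3 w 79.6 grip 0.0 F [-1.1 -0.2  0.3] q [-0.18  0.42  0.79  1.34 -0.3   1.49  0.68]
dp [ 0.009 -0.006  0.554] spin 0.0008
1.5627 hinge [ 0.5316 -0.2412  0.037 ]
1.5627 edge [ 0.45   -0.2492  0.037 ]
0.0 hinge [ 0.5316 -0.2412  0.037 ]
0.0 edge [ 0.539  -0.3229  0.037 ]
```

View pics/p6.png

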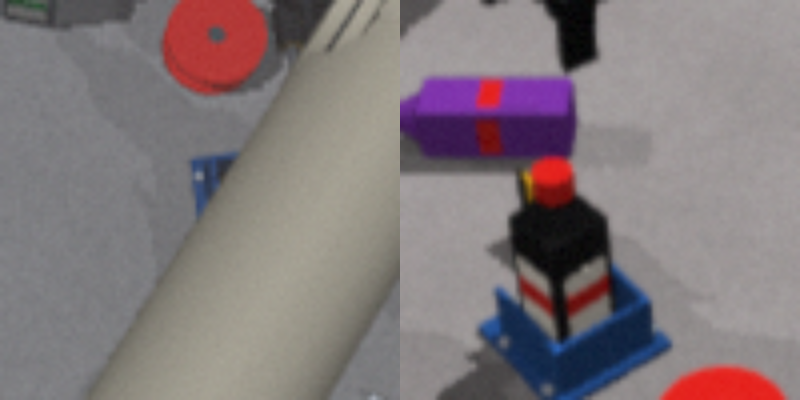

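The bottle stands seated and released in the bay, with the gate still open. The gripper body has little clearance to the tall bottle when it closes the gate. So I'll regrasp the cap and shift the bottle about 7 mm back and 6 mm towards the hinge, well within tolerance.

Call:
carry_out --deltas '[{"hand": 80, "dp": [0, 0, 0.18], "spin": 0}, {"hand": 80, "dp": [0, 0, 0.36], "spin": 0}, {"hand": 80, "dp": [0, 0, 0.5], "spin": 0}, {"hand": 80, "dp": [0, 0, 0.545], "spin": 0}, {"hand": 15, "dp": [0, 0, 0.545], "spin": 0}, {"hand": 15, "dp": [0, 0, 0.545], "spin": 0}, {"hand": 15, "dp": [0, 0, 0.545], "spin": 0}, {"hand": 15, "dp": [0, 0, 0.545], "spin": 0}, {"hand": 15, "dp": [0, 0, 0.545], "spin": 0}, {"hand": 15, "dp": [0, 0, 0.545], "spin": 0}, {"hand": 15, "dp": [0, 0, 0.545], "spin": 0}, {"hand": 15, "dp": [0, 0, 0.545], "spin": 0}, {"hand": 15, "dp": [0, 0, 0.545], "spin": 0}, {"hand": 15, "dp": [0, 0, 0.545], "spin": 0}]' --force 20

```text
time: 11.85
ee_pos: [0.5802, -0.2776, 0.1453]
eef_rot: [0.673, 0.739, 0.0, 0.0]
ft_force: [1.2, -0.8, 0.6]
width: 0.0276
grip_force: 18.4
```

Call:
carry_out --deltas '[{"hand": 15, "dp": [0, 0, -0.012], "spin": 0}, {"hand": 15, "dp": [0, 0, -0.016], "spin": 0}, {"hand": 15, "dp": [0.012, 0.014, -0.016], "spin": 0}, {"hand": 15, "dp": [0.024, 0.028, -0.016], "spin": 0}, {"hand": 15, "dp": [0.024, 0.028, -0.016], "spin": 0}, {"hand": 15, "dp": [0.024, 0.028, -0.008], "spin": 0}, {"hand": 15, "dp": [0.024, 0.028, 0], "spin": 0}, {"hand": 15, "dp": [0.024, 0.028, 0.006], "spin": 0}, {"hand": 15, "dp": [0.024, 0.028, 0.006], "spin": 0}]' --force 20

```text
time: 12.75
ee_pos: [0.5869, -0.2715, 0.1453]
eef_rot: [0.673, 0.739, 0.001, 0.001]
ft_force: [-2.5, 1.1, 8.4]
width: 0.0275
grip_force: 19.5
```

Call:
carry_out --deltas '[{"hand": 15, "dp": [0, 0, -0.006], "spin": 0}, {"hand": 34, "dp": [0, 0, -0.008], "spin": 0}, {"hand": 60, "dp": [0, 0, -0.008], "spin": 0}, {"hand": 70, "dp": [0, 0, -0.008], "spin": 0}, {"hand": 70, "dp": [0, 0, -0.008], "spin": 0}, {"hand": 70, "dp": [0, 0, -0.15], "spin": 0}, {"hand": 70, "dp": [0, 0, -0.3], "spin": 0}, {"hand": 70, "dp": [0, 0, -0.45], "spin": 0}, {"hand": 70, "dp": [0, 0, -0.5], "spin": 0}]'

```text
time: 13.65
ee_pos: [0.5873, -0.272, 0.273]
eef_rot: [0.673, 0.739, 0.001, 0.002]
ft_force: [-0.2, -0.1, -0.5]
width: 0.0694
grip_force: 0.0
```

```bash
cat >> h.py <<'E'
CAD=np.array([.58,-.277,.09]);PHI=np.radians(37)
def centre(q,r,gap=0.):
    m=np.array([np.cos(q),-np.sin(q)])
    P=np.array([-.045,.04])+r*np.array([-np.sin(q),-np.cos(q)])-(.003+gap)*m
    L=np.array([[a*.0095,b*.015] for a in(1,-1) for b in(1,-1)])@np.array([[np.cos(PHI),np.sin(PHI)],[-np.sin(PHI),np.cos(PHI)]])
    return P-L[np.argmax(L@m)]
def world(p,z):return planar(CAD,np.array([*p,z]))
E
python3 - <<'E'
from h import *
print(world(centre(1.5627,.060,.020),.2))
togo(world(centre(1.5627,.060,.020),.2),np.degrees(PHI+CAD[2])-90)
E
```

```text
[ 0.46659792 -0.20669763  0.2       ]
t 13.65 tcp [ 0.5873 -0.272   0.273 ] yaw 5.3 w 69.4 grip 0.0 F [-0.2 -0.1 -0.5] q [-0.19  0.43  0.79  1.36 -0.3   1.47  0.67]
dp [ 0.306 -0.458  0.289] spin 0.2955
```

Call:
carry_out --deltas '[{"hand": 0, "dp": [0.12, -0.18, 0], "spin": 0.04}, {"hand": 0, "dp": [0.24, -0.36, 0], "spin": 0.09}, {"hand": 0, "dp": [0.306, -0.458, 0.05], "spin": 0.14}, {"hand": 0, "dp": [0.306, -0.458, 0.12], "spin": 0.19}, {"hand": 0, "dp": [0.306, -0.458, 0.2], "spin": 0.24}, {"hand": 0, "dp": [0.306, -0.458, 0.29], "spin": 0.2955}, {"hand": 0, "dp": [0.306, -0.458, 0.29], "spin": 0.2955}, {"hand": 0, "dp": [0.306, -0.458, 0.29], "spin": 0.2955}, {"hand": 0, "dp": [0.306, -0.458, 0.29], "spin": 0.2955}, {"hand": 0, "dp": [0.306, -0.458, 0.29], "spin": 0.2955}]' --force 10

```text
time: 14.65
ee_pos: [0.4655, -0.2056, 0.1966]
eef_rot: [0.933, 0.361, 0.0, 0.0]
ft_force: [-0.0, -0.6, -0.3]
width: 0.0022
grip_force: 0.0
```

```bash
cat >> h.py <<'E'
def redcap():
    import cv2
    s=camera('scene').astype(int)
    e=proj('scene',np.array([.5869,-.2715,.161]));x,y=(e-9).astype(int);r=s[y:y+18,x:x+18]
    m=(r[...,0]>110)&(r[...,1]<70)&(r[...,2]<70);v,u=np.nonzero(m)
    print("cap expected",e.round(1),"seen",(u.mean()+x).round(1),(v.mean()+y).round(1),len(u))
    yl=s[180:245,165:240];m=(yl[...,0]>130)&(yl[...,1]>100)&(yl[...,2]<80);v,u=np.nonzero(m)
    print("yellow px",len(u),(u.min()+165,u.max()+165,v.min()+180,v.max()+180) if len(u) else "")
E
python3 - <<'E'
from h import *
redcap()
togo(world(centre(1.5627,.060,.020),.035),np.degrees(PHI+CAD[2])-90)
E
```

```text
cap expected [201.8 194.4] seen 200.5 193.9 88
yellow px 22 (np.int64(191), np.int64(196), np.int64(193), np.int64(200))
t 14.7 tcp [ 0.4655 -0.2056  0.1966] yaw -47.7 w 1.4 grip 0.0 F [-1.   0.7  0.3] q [-0.52  0.1   0.91  1.84 -0.08  1.24 -0.42]
dp [0.    0.006 0.646] spin 0.0005
```

Call:
carry_out --deltas '[{"hand": 0, "dp": [0, 0.006, 0.18], "spin": 0}, {"hand": 0, "dp": [0, 0.006, 0.36], "spin": 0}, {"hand": 0, "dp": [0, 0.006, 0.52], "spin": 0}, {"hand": 0, "dp": [0, 0.006, 0.62], "spin": 0}, {"hand": 0, "dp": [0, 0.006, 0.646], "spin": 0}, {"hand": 0, "dp": [0, 0.006, 0.646], "spin": 0}]'

```text
time: 15.3
ee_pos: [0.4661, -0.2068, 0.0347]
eef_rot: [0.933, 0.36, -0.001, -0.0]
ft_force: [0.3, 0.2, 1.1]
width: 0.0009
grip_force: 0.0
```

Run:
```python
from h import *
s=read_state();print(s["ee_pos"].round(4),s["ft_force"].round(1),s["width"])
M=Rt.from_quat(s["eef_rot"]).as_matrix()
for q in np.arange(1.5,-.01,-.1):
    w=world(centre(q,.060+.012*(1.5-q)/1.5),.035);print(round(q,2),w.round(3),(M.T@(w-s["ee_pos"])/.25).round(3))
```

```text
[ 0.4661 -0.2068  0.0347] [0.3 0.2 1.1] 0.0008887822473912714
1.5 [ 0.469 -0.23   0.035] [-0.055  0.077 -0.001]
1.4 [ 0.469 -0.236  0.035] [-0.071  0.096 -0.001]
1.3 [ 0.47  -0.243  0.035] [-0.085  0.116 -0.001]
1.2 [ 0.471 -0.249  0.035] [-0.097  0.138 -0.001]
1.1 [ 0.473 -0.255  0.035] [-0.107  0.162 -0.001]
1.0 [ 0.476 -0.261  0.035] [-0.115  0.186 -0.001]
0.9 [ 0.465 -0.279  0.035] [-0.196  0.212 -0.001]
0.8 [ 0.469 -0.284  0.035] [-0.198  0.238 -0.001]
0.7 [ 0.474 -0.289  0.035] [-0.198  0.265 -0.001]
0.6 [ 0.479 -0.294  0.035] [-0.195  0.292 -0.001]
0.5 [ 0.485 -0.298  0.035] [-0.189  0.319 -0.001]
0.4 [ 0.491 -0.301  0.035] [-0.18   0.345 -0.001]
0.3 [ 0.497 -0.304  0.035] [-0.169  0.371 -0.001]
0.2 [ 0.504 -0.306  0.035] [-0.155  0.395 -0.001]
0.1 [ 0.511 -0.308  0.035] [-0.138  0.419 -0.001]
-0.0 [ 0.518 -0.308  0.035] [-0.119  0.44  -0.001]
```

Call:
carry_out --deltas '[{"hand": 0, "dp": [-0.055, 0.077, 0], "spin": 0}, {"hand": 0, "dp": [-0.071, 0.096, 0], "spin": 0}, {"hand": 0, "dp": [-0.085, 0.116, 0], "spin": 0}, {"hand": 0, "dp": [-0.097, 0.138, 0], "spin": 0}, {"hand": 0, "dp": [-0.107, 0.162, 0], "spin": 0}, {"hand": 0, "dp": [-0.115, 0.186, 0], "spin": 0}, {"hand": 0, "dp": [-0.15, 0.198, 0], "spin": 0}, {"hand": 0, "dp": [-0.196, 0.212, 0], "spin": 0}, {"hand": 0, "dp": [-0.198, 0.238, 0], "spin": 0}, {"hand": 0, "dp": [-0.198, 0.265, 0], "spin": 0}, {"hand": 0, "dp": [-0.195, 0.292, 0], "spin": 0}, {"hand": 0, "dp": [-0.189, 0.319, 0], "spin": 0}, {"hand": 0, "dp": [-0.18, 0.345, 0], "spin": 0}, {"hand": 0, "dp": [-0.169, 0.371, 0], "spin": 0}, {"hand": 0, "dp": [-0.155, 0.395, 0], "spin": 0}, {"hand": 0, "dp": [-0.138, 0.419, 0], "spin": 0}, {"hand": 0, "dp": [-0.138, 0.419, 0], "spin": 0}]'

```text
time: 17.0
ee_pos: [0.5122, -0.3075, 0.0348]
eef_rot: [0.933, 0.36, 0.0, 0.0]
ft_force: [-0.3, 0.3, 0.7]
width: 0.0007
grip_force: 0.0
```

Run:
```python
from h import *
redcap()
togo(world(centre(0,.072),.035),np.degrees(PHI+CAD[2])-90)
```

```text
cap expected [201.8 194.4] seen 200.5 194.1 84
yellow px 11 (np.int64(185), np.int64(190), np.int64(213), np.int64(216))
t 17.05 tcp [ 0.5115 -0.3075  0.0347] yaw -47.8 w 0.2 grip 0.0 F [ 0.3 -0.7  0.6] q [-0.14  0.56  0.78  1.77 -0.45  1.01 -0.03]
dp [ 0.017  0.02  -0.001] spin 0.0002
```

Call:
carry_out --deltas '[{"hand": 0, "dp": [0.006, 0.007, 0], "spin": 0}, {"hand": 0, "dp": [0.012, 0.014, 0], "spin": 0}, {"hand": 0, "dp": [0.017, 0.02, 0], "spin": 0}, {"hand": 0, "dp": [0.017, 0.02, 0], "spin": 0}, {"hand": 0, "dp": [0.017, 0.02, 0], "spin": 0}]'

```text
time: 17.55
ee_pos: [0.5176, -0.3083, 0.0348]
eef_rot: [0.933, 0.36, 0.0, 0.0]
ft_force: [0.0, 0.4, -0.1]
width: 0.0006
grip_force: 0.0
```

Run:
```python
from h import *
redcap()
togo(world(centre(0,.072),.035),np.degrees(PHI+CAD[2])-90)
```

```text
cap expected [201.8 194.4] seen 200.6 194.0 80
yellow px 7 (np.int64(185), np.int64(190), np.int64(214), np.int64(217))
t 17.6 tcp [ 0.5176 -0.3083  0.0348] yaw -47.8 w 0.6 grip 0.002044067368274227 F [-0.1 -0.6 -0.2] q [-0.14  0.57  0.77  1.75 -0.46  1.01 -0.03]
dp [ 0.001  0.002 -0.001] spin 0.0001
```

Call:
carry_out --deltas '[{"hand": 0, "dp": [0.0026, 0.0031, 0], "spin": 0}, {"hand": 0, "dp": [0.0052, 0.0062, 0], "spin": 0}, {"hand": 0, "dp": [0.0052, 0.0062, 0], "spin": 0}]'

```text
time: 17.9
ee_pos: [0.5195, -0.3085, 0.0347]
eef_rot: [0.933, 0.36, -0.0, -0.0]
ft_force: [-0.5, -0.0, 0.4]
width: 0.0003
grip_force: 0.4
```

Call:
carry_out --deltas '[{"hand": 0, "dp": [0.0026, 0.0031, 0], "spin": 0}, {"hand": 0, "dp": [0.0052, 0.0062, 0], "spin": 0}, {"hand": 0, "dp": [0.0052, 0.0062, 0], "spin": 0}]'

```text
time: 18.2
ee_pos: [0.5201, -0.3086, 0.0344]
eef_rot: [0.933, 0.36, -0.001, -0.001]
ft_force: [-7.5, 2.7, 4.1]
width: 0.0003
grip_force: 3.6
```

Run:
```python
from h import *
redcap()
togo(world(centre(0,.072),.035),np.degrees(PHI+CAD[2])-90)
```

```text
cap expected [201.8 194.4] seen 200.7 193.7 80
yellow px 7 (np.int64(188), np.int64(190), np.int64(214), np.int64(216))
t 18.25 tcp [ 0.5201 -0.3086  0.0344] yaw -47.9 w 0.6 grip 3.5619551804848015 F [-7.1  2.3  3.7] q [-0.13  0.57  0.77  1.74 -0.46  1.02 -0.03]
dp [-0.006 -0.006 -0.002] spin -0.0001
```

The gate met its stop: finger force is 7 N, and the cap hasn't moved. I'll back straight off, raise the arm and check.

Call:
carry_out --deltas '[{"hand": 0, "dp": [-0.03, -0.036, 0], "spin": 0}, {"hand": 0, "dp": [-0.08, -0.095, 0], "spin": 0}, {"hand": 0, "dp": [-0.16, -0.19, 0], "spin": 0}, {"hand": 0, "dp": [-0.26, -0.31, 0], "spin": 0}, {"hand": 0, "dp": [-0.26, -0.31, -0.2], "spin": 0}, {"hand": 0, "dp": [-0.26, -0.31, -0.4], "spin": 0}, {"hand": 0, "dp": [-0.26, -0.31, -0.6], "spin": 0}, {"hand": 0, "dp": [0.2, -0.7, -0.8], "spin": 0}, {"hand": 0, "dp": [0.4, -0.8, -0.9], "spin": 0}, {"hand": 0, "dp": [0.6, -0.9, -0.9], "spin": 0}, {"hand": 0, "dp": [0.8, -0.9, -0.9], "spin": 0}, {"hand": 0, "dp": [1, -1, -0.9], "spin": 0}, {"hand": 0, "dp": [1, -1, -0.9], "spin": 0}, {"hand": 0, "dp": [1, -1, -0.9], "spin": 0}]'

```text
time: 19.65
ee_pos: [0.5315, 0.0276, 0.2579]
eef_rot: [0.933, 0.36, 0.001, -0.0]
ft_force: [1.1, -0.8, 0.4]
width: 0.0004
grip_force: 0.0
```

Run:
```python
from h import *
redcap()
s=read_state();print(s["ee_pos"].round(3),s["ft_force"].round(1),s["time"])
t=camera('top').astype(int)
m=(t[...,0]>120)&(t[...,1]>80)&(t[...,2]<80);m[:,:295]=0;m[:,350:]=0;m[:180]=0;m[240:]=0
v,u=np.nonzero(m);print("yellow top",len(u),list(zip(u,v))[:80])
for q in(0,.1,.2):print(q,[proj('top',world(np.array([-.045,.04])+r*np.array([-np.sin(q),-np.cos(q)]),.06)).round(1) for r in(.01,.04,.075)])
c=t[175:215,300:345];r=(c[...,0]>110)&(c[...,1]<70)&(c[...,2]<70);v,u=np.nonzero(r);print("red cap top",len(u),u.mean()+300,v.mean()+175,"exp",proj('top',np.array([.5869,-.2715,.171])))
```

```text
cap expected [201.8 194.4] seen 200.2 194.0 74
yellow px 11 (np.int64(185), np.int64(190), np.int64(214), np.int64(217))
[0.534 0.037 0.258] [-1.8  9.   0.2] 19.7
yellow top 22 [(np.int64(332), np.int64(200)), (np.int64(333), np.int64(200)), (np.int64(334), np.int64(200)), (np.int64(335), np.int64(200)), (np.int64(322), np.int64(201)), (np.int64(323), np.int64(201)), (np.int64(324), np.int64(201)), (np.int64(325), np.int64(201)), (np.int64(326), np.int64(201)), (np.int64(327), np.int64(201)), (np.int64(328), np.int64(201)), (np.int64(329), np.int64(201)), (np.int64(330), np.int64(201)), (np.int64(331), np.int64(201)), (np.int64(332), np.int64(201)), (np.int64(333), np.int64(201)), (np.int64(318), np.int64(202)), (np.int64(319), np.int64(202)), (np.int64(320), np.int64(202)), (np.int64(321), np.int64(202)), (np.int64(322), np.int64(202)), (np.int64(323), np.int64(202))]
0 [array([318.4, 201.5]), array([327.1, 200.6]), array([337.1, 199.6])]
0.1 [array([318.4, 201.7]), array([327.2, 201.7]), array([337.3, 201.7])]
0.2 [array([318.4, 202. ]), array([327.1, 202.9]), array([337.3, 203.9])]
red cap top 40 330.2 179.075 exp [329.39602227 179.24596797]
```

The gate's line in the top view matches q ≈ 0 and the cap is where it should be. The arm was still moving, so I'll let it settle before handing in.

Call:
carry_out --deltas '[{"hand": 0, "dp": [0, 0, 0], "spin": 0}, {"hand": 0, "dp": [0, 0, 0], "spin": 0}, {"hand": 0, "dp": [0, 0, 0], "spin": 0}, {"hand": 0, "dp": [0, 0, 0], "spin": 0}, {"hand": 0, "dp": [0, 0, 0], "spin": 0}]'

```text
time: 20.25
ee_pos: [0.5307, 0.025, 0.2574]
eef_rot: [0.933, 0.359, 0.0, -0.0]
ft_force: [0.1, -0.7, 0.7]
width: 0.0008
grip_force: 0.0
```

Run:
```python
from h import *
s=read_state();print(s["ee_pos"].round(3),s["ft_force"].round(1),abs(s["joint_vel"]).max())
if np.linalg.norm(s["ft_force"])<4: print(close_job())
```

```text
[0.531 0.025 0.257] [ 0.1 -0.7  0.7] 0.00555646307309314
the job is handed in; nothing more can be done
None
```

I handed the job in at about 20 s: by the last camera check the black bottle stands upright and released in the blue caddy with the gate shut against its stop, but the hand-in call returned no verdict.

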